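Flip out the oscilloscope's leg and hold it upright for the probes

ROBOT

A 6-joint arm with a two-finger parallel gripper is mounted at the origin on the work surface. World frame = base frame: x ahead of the robot, y to its left, z up, the work surface at z = 0. Lengths are in mm, angles in degrees, forces in N, time in s.
With the tool pointing down it reaches from about 375 to 975 mm from the base axis. Payload 3.8 kg.
Tool frame: the origin (TCP) lies between the finger pads, 19 mm behind the fingertips; this is the grasp point; z points along the fingers, y is the direction in which the jaws open and shut (so a half turn about z gives the same grasp; the last joint's range is limited). The gripper opens to 85 mm and grips with 20 to 120 N. Pads are 22 mm wide; open, the fingers measure 114 mm over their backs; the gripper's body (76 mm by 85 mm) begins 54 mm behind the grasp point. The pads swing forward as they close: fully open they stand 13 mm farther back than shut.
Start: joints at [60.968, 15.12, 91.902, -0, 72.978, -2.114], TCP at [305.575, 601.866, 249.98] pointing down, gripper open.
Joint ranges: [-150.88, 150.88], [-54.13, 125.18], [17.81, 147.31], [-75.09, 255.09], [0, 152.58], [-146.25, 146.25]. Speed limits (degrees/s): [147.25, 147.25, 180, 180, 180, 180].

INTERFACE

Orientations are given as [roll, pitch, yaw] about the fixed x, y, z axes, in that order (R = Rz(yaw) Ry(pitch) Rx(roll)).
In Python, from workcell import r gives the robot as it stands. The module is installed in compiled form; this text tells all that it offers.
- The arm moves only by the tool drive_tool, never from a script. Its argument "rows" is a list of rows, each an object of numbers: "tx", "ty", "tz": the shift along the tool's x, y, z in units of 30 mm (1.0 is 30 mm); "spin": the turn about the tool's z in units of 10 degrees (1.0 is 10 degrees); "grip": the opening, from 0 (shut) to 1 (fully open). In form: [{"tx": .., "ty": .., "tz": .., "spin": .., "grip": ..}, ...]. A call has 1 to 8 rows; each row is the pose to reach, as a shift and turn from the pose commanded when the call began, along the tool's axes at that moment; what a row does not reach only later rows make up. A row lasts 1/8 s, in which the tool goes at most 62.5 mm and 10.7 degrees, less where a joint would pass 70% of its speed; a pose out of reach is approached as far as the arm can. A call with a gripper value outside its range is refused whole. The fingers move at their own pace and stop on an object; "force" is the grip in N (left out, the last holds). Time passes only in rows, so rows that repeat a pose let the fingers close. It gives the time, the measured TCP pose, the force and the opening at its end, in the units of the state.
- r.get_obs(): the state, without advancing time (a new reading comes with each control period).
- r.grab_frame(name): name is "scene" or "top" or "wrist"; returns a dict with "frame" (400x640x3 uint8, blue, green, red), "vfov" (degrees; the focal length in pixels is half the picture's height over the tangent of half this angle, whatever the lens; pixels are square), "cx", "cy" (the principal point, pixels), "T" (4x4, takes a point from camera to world coordinates); the wrist camera has in their place "mount" (4x4, takes a point from camera to tool coordinates, whose origin is the TCP and whose axes are the flange's). Camera axes: x right, y down, z forward; pixel columns grow to the right and rows downward; lengths in mm; the calibration is good to about 2 mm. A picture is of the moment at which its call begins: read the wrist's pose just before it. There is no depth.
- r.finish_job(): hands the job in, once; it reports no verdict.
The state is a dict: "t": time; "joints": joint angles; "qd": joint speeds; "joint_efforts": joint torques, N m; "eef_pos": TCP position; "orientation": TCP orientation; "contact_force": force on the tool from outside, world axes, zero at the start; "torque": the same for the moment, N m; "opening": finger opening in mm.
Only numpy, scipy, OpenCV 4.12 (cv2) and the standard library are available. Lean on these libraries where they do the work, as an engineer would, in place of code of your own. Each camera call takes 0.05 s, during which the arm holds its last target. There are 200 camera calls.

TASK

The tablet oscilloscope lies on its face on the blue mat with its wire leg folded flat against its back. Flip the leg over past its spring's centre until it stays fully out, then raise the oscilloscope by its carry handle until it stands straight upright on its two rubber feet, off the leg, and finish while still gripping the handle and holding it upright there, so that I can screw the probes on: left alone it would tip back onto the leg. Leave the other things on the mat where they are.

Things in the scene. Friction and masses are not known exactly. Their poses are not given: they have to be found in the camera images.
- scope: loose tablet oscilloscope, grey case, orange corner bumpers; 150 mm bottom to top edge, 200 wide, 38 thick, about 0.8 kg; starts face down on the mat. Origin: centre of the screen face (on the mat). Own x: from bottom edge to top edge with the handle (level at the start, pointing roughly at the robot; up when it stands); z: out of its back (up at the start). Case x -75 to 75, z 4 to 38 mm
- handle (a point): middle of the carry handle's round grip, a black rubber bar 14 mm thick, 102 long along y between two 12 mm arms, at x 125, z 21 mm in the oscilloscope's frame; 43 mm clear between grip and case. It can turn between the fingers
- feet (a point): lowest point, when it stands upright, of the two round rubber feet (12 mm thick, along y) under the bottom edge, midway between them: x -81, z 8 mm in the oscilloscope's frame. When it stands, the handle's grip is 206 mm above and 13 mm behind this point
- leg_hinge (a point): middle of the leg's hinge axis, along y, 12 mm above the oscilloscope's back: x -5, z 50 mm in its frame. Small steel parts stand beside it on the back: lugs (y 44 to 52 mm either side, up to z 54) and a spring strut between hinge and a clevis at x -40 (y within 10 mm, up to z 60)
- leg_bar (a point): middle of the crossbar at the free end of the leg, a U of 8 mm wire 72 mm wide, open inside; crossbar 72 mm from the hinge axis, with a red sleeve 11 mm thick, 56 long. Folded, its axis is 12 mm above the back (7 mm free below the sleeve), x 67, z 50 mm in the oscilloscope's frame. Round: it can turn between the fingers
- leg (a joint): swing of the leg (rad): 0 folded with the crossbar towards the handle; grows as the crossbar rises and goes over towards the feet; 2.2 fully out, at its stop. A spring strut drives it back to 0 below 1.1 and on to 2.2 beyond 1.1 (about 2 N at the crossbar at either end). Standing on leg and feet, unheld, the oscilloscope leans back about 0.29 rad
- mat: fixed blue silicone mat, 470 x 1060 mm, its top 3 mm above the work surface; origin at the centre of its underside
- flux_tin: loose brass-coloured round tin, 57 mm wide, 30 high, upright beside the oscilloscope; origin under its centre
- solder_spool: loose solder spool with white flanges, 62 mm wide, 50 high, upright beside the oscilloscope; origin under its centre
- phone: loose opened phone, 146 x 71 x 9 mm, lying on the mat; origin under its centre
- paste_tin: loose grey round tin, 67 mm wide, 32 high; origin under its centre
- screwdriver: loose screwdriver with a blue handle, about 150 mm long, lying on the mat
- cleaner: loose white bottle with a blue cap, 46 mm wide, 115 high; origin under its centre
- parts_box: loose parts box with a green lid, 112 x 77 x 32 mm; origin under its centre

How it is judged:
By the outcome, as a careful person would: the job done as asked, in the order asked, and still so for the second after the job is handed in, while the arm keeps its last pose, push and grip.
It also fails if it takes over 54 s, if anything falls off the work surface, if the arm or the gripper's body presses on something with over 40 N, if the wrist force passes 120 N, or if a joint passes its speed limit or range.

## Working session

There is one attempt and no reset: what is moved stays moved. The work goes in short steps, Python scripts to look and compute and a tool call to move; the robot and the scene stay as the last step left them, time stands still between calls to the robot, and variables do not carry over. Pictures are saved under pics/ and viewed, about 8 in all and at most 12, crops included, and the job is handed in when it is done.

Besides the shell and the picture viewer there is one more tool, called as name(argument=value, ...) on one line, values as JSON. drive_tool: Moves the arm, as the interface text tells. Its arguments: {"type":"object","properties":{"rows":{"type":"array","items":{"type":"object","properties":{"tx":{"type":"number"},"ty":{"type":"number"},"tz":{"type":"number"},"spin":{"type":"number"},"grip":{"type":"number"}}}},"force":{"type":"number"}},"required":["rows"]}

```bash
mkdir -p pics
cat > h.py <<'E'
import numpy as np,cv2
from scipy.spatial.transform import Rotation as Ro
from workcell import r
def tool(o=None):
    o=o or r.get_obs(); T=np.eye(4); T[:3,:3]=Ro.from_euler('xyz',o['orientation'],degrees=True).as_matrix(); T[:3,3]=o['eef_pos']; return T
def grab(n,f=None):
    W=tool(); d=r.grab_frame(n); d['T']=W@d['mount'] if n=='wrist' else d['T']
    d['f']=200/np.tan(np.radians(d['vfov'])/2)
    if f: cv2.imwrite('pics/'+f,d['frame'])
    return d
def p2w(d,u,v,z):
    ray=d['T'][:3,:3]@np.array([(u-d['cx'])/d['f'],(v-d['cy'])/d['f'],1]); c=np.array(d['T'])[:3,3]
    return c+ray*(z-c[2])/ray[2]
def w2p(d,p):
    q=d['T'][:3,:3].T@(np.asarray(p)-np.array(d['T'])[:3,3]); return np.array([d['cx']+d['f']*q[0]/q[2],d['cy']+d['f']*q[1]/q[2]])
E
python3 - <<'E'
from h import *
import pickle
o=r.get_obs();print({k:np.round(v,2) for k,v in o.items()})
for n in('top','scene'):
    d=grab(n,n+'0.png');pickle.dump(d,open(n+'0.pkl','wb'));print(n,d['f'],d['cx'],d['cy'],np.round(d['T'],3).tolist())
E
ls
```

```text
{'t': np.float64(0.0), 'joints': array([60.97, 15.17, 91.98, -0.  , 72.98, -2.11]), 'qd': array([ 0.04, -0.04,  0.09,  0.07,  0.02, -0.02]), 'joint_efforts': array([-0.000e+00, -5.151e+01, -3.673e+01, -0.000e+00,  1.000e-02,
       -0.000e+00]), 'eef_pos': array([305.26, 601.26, 248.66]), 'orientation': array([-179.87,   -0.  ,  153.08]), 'contact_force': array([ 0.32, -0.33,  0.95]), 'torque': array([ 0.05,  0.07, -0.06]), 'opening': np.float64(85.58)}
top 404.7485876388867 313.03984838593243 204.72910206350556 [[-0.02, -0.995, 0.098, 402.613], [-1.0, 0.02, -0.005, -12.833], [0.003, -0.098, -0.995, 1451.432], [0.0, 0.0, 0.0, 1.0]]
scene 490.59592511157484 314.8261243749544 199.15625562632437 [[-0.819, 0.403, -0.408, 1052.727], [0.573, 0.578, -0.58, 745.48], [0.002, -0.709, -0.705, 996.694], [0.0, 0.0, 0.0, 1.0]]
h.py
pics
scene0.pkl
top0.pkl
```

View pics/top0.png

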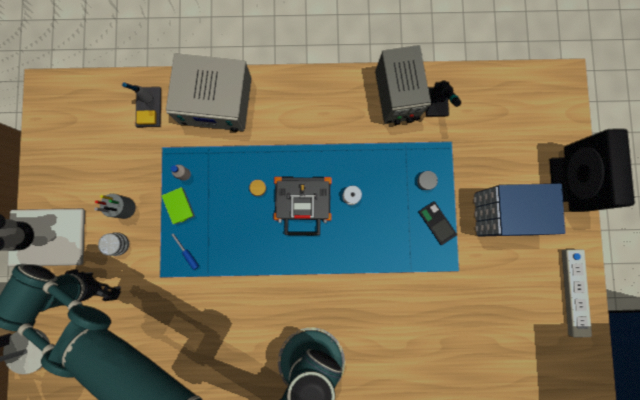

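View pics/scene0.png

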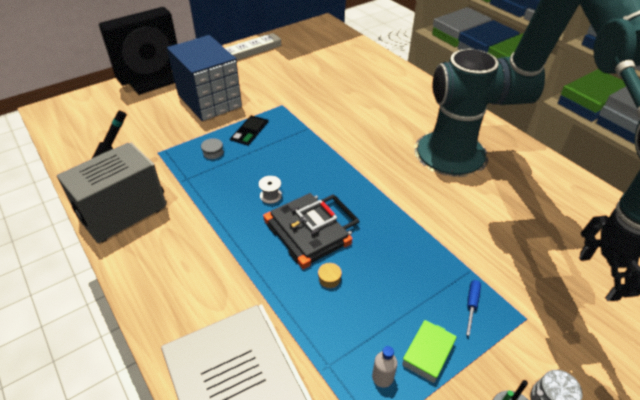

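The top view shows the scope at about (303,200) with its handle at (302,233) towards the robot. The spool is at (351,195) and the flux tin at (258,188). I'll zoom in for the axis and the bars.

Run:
```python
import cv2
a=cv2.imread('pics/top0.png')[165:245,240:370]
cv2.imwrite('pics/c1.png',cv2.resize(a,None,fx=6,fy=6,interpolation=cv2.INTER_CUBIC))
```

```text
(no output)
```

View pics/c1.png

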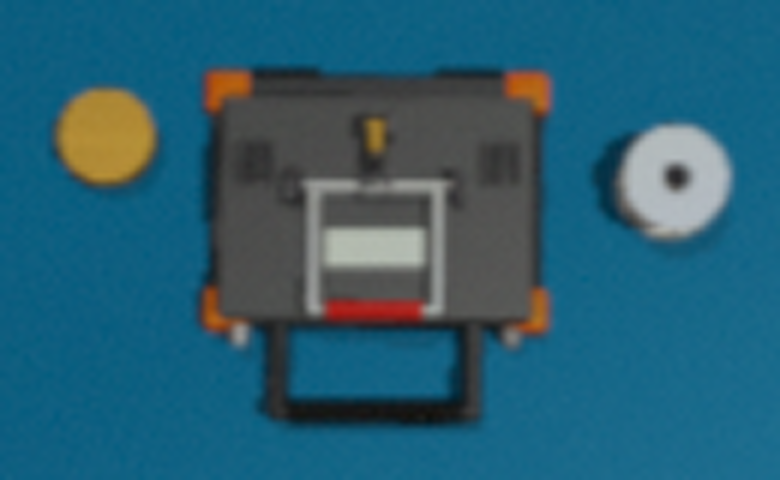

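The crop shows the red crossbar at (374,311), the hinge at (375,185) and the handle grip at (374,410). I'll convert those to world positions.

Run:
```python
from h import *
import pickle
d=pickle.load(open('top0.pkl','rb'))
for n,u,v,z in [('bar',374,311,53),('hinge',375,185,53),('handle',374,410,24),('hl',278,410,24),('hr',478,412,24),('sl',326,310,53),('sr',422,311.5,53),('cl',214,323,41),('cr',540,326,41),('tl',206,72,41),('tr',549,74,41)]:
    print(n,np.round(p2w(d,240+(u+.5)/6-.5,165+(v+.5)/6-.5,z),1))
# orange fit
f=d['frame'][165:245,240:370].astype(int);m=(f[...,2]>170)&(f[...,1]<150)&(f[...,0]<80)
n,l,s,c=cv2.connectedComponentsWithStats(m.astype(np.uint8));print(s[1:,4],np.round(c[1:]+[240,165],1).tolist())
for q in c[1:]: print(np.round(p2w(d,q[0]+240,q[1]+165,41),1))
W=tool();print(W[:3,:3].round(3))
```

```text
bar [500.5  19.4  53. ]
hinge [573.7  17.6  53. ]
handle [444.4  21.1  24. ]
hl [445.5  77.4  24. ]
hr [442.  -39.8  24. ]
sl [501.6  47.1  53. ]
sr [499.7  -8.2  53. ]
cl [496.2 112.9  41. ]
cr [490.7 -76.7  41. ]
tl [644.  115.9  41. ]
tr [638.8 -85.5  41. ]
[ 11  17 139   4   1   1   3   1] [[277.8, 178.6], [327.6, 179.1], [257.3, 187.4], [297.5, 216.0], [301.0, 216.0], [303.0, 216.0], [307.0, 216.0], [275.0, 218.0]]
[636.4 102.3  41. ]
[631.2 -73.2  41. ]
[606.6 174.6  41. ]
[503.1  35.1  41. ]
[502.9  22.9  41. ]
[502.7  15.9  41. ]
[502.4   1.9  41. ]
[497.7 113.7  41. ]
[[-0.892  0.453 -0.001]
 [ 0.453  0.892 -0.002]
 [ 0.    -0.002 -1.   ]]
```

drive_tool(rows=[{"tx":-1.8,"ty":-1.8,"tz":0,"spin":0.8,"grip":1},{"tx":-3.6,"ty":-3.6,"tz":0,"spin":1.6,"grip":0.6},{"tx":-5.4,"ty":-5.4,"tz":0,"spin":2.4,"grip":0.5},{"tx":-7.2,"ty":-7.1,"tz":0.4,"spin":3.3,"grip":0.5},{"tx":-9.0,"ty":-8.9,"tz":0.8,"spin":4.2,"grip":0.5},{"tx":-10.8,"ty":-10.7,"tz":1.2,"spin":5.0,"grip":0.5},{"tx":-12.7,"ty":-12.5,"tz":1.6,"spin":5.8,"grip":0.5},{"tx":-14.57,"ty":-14.38,"tz":2,"spin":6.47,"grip":0.5}])

```text
t: 1.1
eef_pos: [463.0, 128.4, 207.2]
orientation: [180.0, -0.0, 88.2]
contact_force: [1.9, -0.1, 0.1]
opening: 42.6
```

drive_tool(rows=[{"tx":0,"ty":0,"tz":0,"spin":0,"grip":0.5},{"tx":0,"ty":0,"tz":0,"spin":0,"grip":0.5},{"tx":0,"ty":0,"tz":0,"spin":0,"grip":0.5}])

```text
t: 1.48
eef_pos: [462.6, 131.7, 207.7]
orientation: [180.0, -0.0, 88.5]
contact_force: [-0.6, 0.9, 0.2]
opening: 42.9
```

Run:
```python
from h import *
import pickle
o=r.get_obs();print({k:np.round(v,2) for k,v in o.items() if k in('t','joints','eef_pos','orientation','contact_force','opening')})
print(tool(o)[:3,:3].round(3))
d=grab('wrist','w1.png');pickle.dump(d,open('w1.pkl','wb'))
print(np.round(d['mount'],3),d['f'],d['cx'],d['cy'])
for p in [(500.5,19.4,53),(444.4,21.1,24),(573.7,17.6,53)]: print(w2p(d,p))
```

```text
{'t': np.float64(1.48), 'joints': array([ 1.2900e+01, -4.3700e+00,  1.1771e+02,  3.0000e-02,  6.6650e+01,
        1.4380e+01]), 'eef_pos': array([462.62, 131.66, 207.72]), 'orientation': array([ 1.800e+02, -3.000e-02,  8.851e+01]), 'contact_force': array([-0.64,  0.86,  0.21]), 'opening': np.float64(42.89)}
[[ 0.026  1.     0.   ]
 [ 1.    -0.026  0.   ]
 [ 0.     0.    -1.   ]]
[[ 1.00000e-03 -9.60000e-01 -2.80000e-01  7.20140e+01]
 [ 1.00000e+00  1.00000e-03  1.00000e-03  6.27000e-01]
 [-1.00000e-03 -2.80000e-01  9.60000e-01 -1.21662e+02]
 [ 0.00000e+00  0.00000e+00  0.00000e+00  1.00000e+00]] 297.6790874876784 321.38224847038254 199.4361759215452
[358.84783479 292.22681954]
[307.29621052 277.52498668]
[427.67756666 292.15947055]
```

View pics/w1.png

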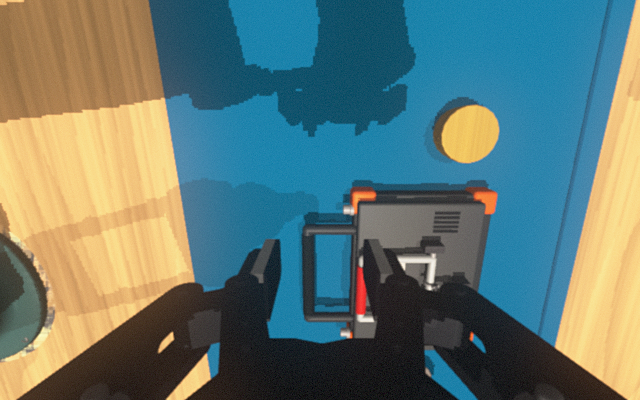

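The wrist view agrees with the top-view estimate: crossbar at about x=361 and handle at about x=308. Next I'll go above the crossbar.

drive_tool(rows=[{"tx":-1.4,"ty":0.5,"tz":0.7,"spin":0,"grip":0.5},{"tx":-2.9,"ty":1.0,"tz":1.5,"spin":0,"grip":0.45},{"tx":-3.71,"ty":1.36,"tz":2.9,"spin":0,"grip":0.45},{"tx":-3.71,"ty":1.36,"tz":2.9,"spin":0,"grip":0.45},{"tx":-3.71,"ty":1.36,"tz":2.9,"spin":0,"grip":0.45},{"tx":-3.71,"ty":1.36,"tz":2.9,"spin":0,"grip":0.45}])

```text
t: 2.28
eef_pos: [501.6, 19.2, 122.3]
orientation: [179.8, -0.0, 88.5]
contact_force: [0.8, 0.2, 0.4]
opening: 38.3
```

Run:
```python
from h import *
import pickle
o=r.get_obs();print({k:np.round(v,2) for k,v in o.items() if k in('t','eef_pos','orientation','opening')})
d=grab('wrist','w2.png')
for p in [(500.5,19.4,53),(573.7,17.6,53)]: print(w2p(d,p))
f=d['frame'].astype(int);m=(f[...,2]>130)&(f[...,1]<60)&(f[...,0]<60);v,u=np.nonzero(m);print(len(u),u.mean(),v.mean(),u.min(),u.max(),v.min(),v.max()); print(p2w(d,u.mean(),v.mean(),55))
```

```text
{'t': np.float64(2.28), 'eef_pos': array([501.64,  19.25, 122.33]), 'orientation': array([ 1.7983e+02, -2.0000e-02,  8.8500e+01]), 'opening': np.float64(38.31)}
[318.25103452 222.25329768]
[425.25344269 222.02146091]
353 320.62039660056655 206.90934844192634 314 329 179 256
[502.42228735  30.99417679  55.        ]
```

View pics/w2.png

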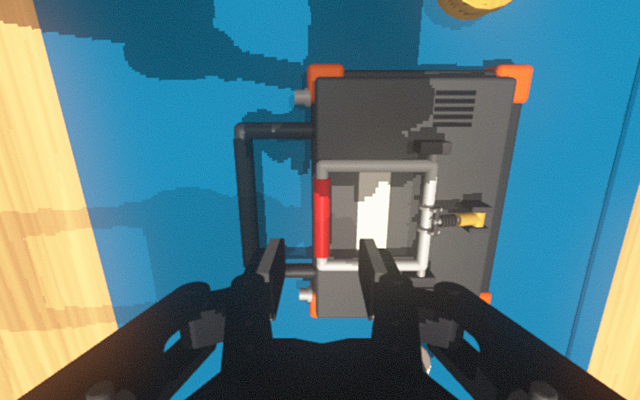

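The sleeve sits at u≈321, v 179–260, between the fingers, and the hinge at u≈428. Descending to grip the bar.

drive_tool(rows=[{"tx":0,"ty":0.03,"tz":0.7,"grip":0.4},{"tx":0,"ty":0.03,"tz":1.4,"grip":0.4},{"tx":0,"ty":0.03,"tz":1.9,"grip":0.4},{"tx":0,"ty":0.03,"tz":1.92,"grip":0.2},{"tx":0,"ty":0.03,"tz":1.92,"grip":0.0},{"tx":0,"ty":0.03,"tz":1.92,"grip":0},{"tx":0,"ty":0.03,"tz":1.92,"grip":0},{"tx":0,"ty":0.03,"tz":1.92,"grip":0}], force=25)

```text
invalid input at $.rows[0]: expected keys tx, ty, tz, spin, grip
```

Run:
```python
import numpy as np
c=np.array([-72,0])
for th in np.arange(0,2.45,.1): print(round(th,2), 'ty',round((72-72*np.cos(th))/30,2),'tz',round(-72*np.sin(th)/30,2))
```

```text
0.0 ty 0.0 tz -0.0
0.1 ty 0.01 tz -0.24
0.2 ty 0.05 tz -0.48
0.3 ty 0.11 tz -0.71
0.4 ty 0.19 tz -0.93
0.5 ty 0.29 tz -1.15
0.6 ty 0.42 tz -1.36
0.7 ty 0.56 tz -1.55
0.8 ty 0.73 tz -1.72
0.9 ty 0.91 tz -1.88
1.0 ty 1.1 tz -2.02
1.1 ty 1.31 tz -2.14
1.2 ty 1.53 tz -2.24
1.3 ty 1.76 tz -2.31
1.4 ty 1.99 tz -2.37
1.5 ty 2.23 tz -2.39
1.6 ty 2.47 tz -2.4
1.7 ty 2.71 tz -2.38
1.8 ty 2.95 tz -2.34
1.9 ty 3.18 tz -2.27
2.0 ty 3.4 tz -2.18
2.1 ty 3.61 tz -2.07
2.2 ty 3.81 tz -1.94
2.3 ty 4.0 tz -1.79
2.4 ty 4.17 tz -1.62
```

drive_tool(rows=[{"tx":0,"ty":0.03,"tz":0.7,"spin":0,"grip":0.4},{"tx":0,"ty":0.03,"tz":1.4,"spin":0,"grip":0.4},{"tx":0,"ty":0.03,"tz":1.9,"spin":0,"grip":0.4},{"tx":0,"ty":0.03,"tz":1.92,"spin":0,"grip":0.2},{"tx":0,"ty":0.03,"tz":1.92,"spin":0,"grip":0.0},{"tx":0,"ty":0.03,"tz":1.92,"spin":0,"grip":0},{"tx":0,"ty":0.03,"tz":1.92,"spin":0,"grip":0},{"tx":0,"ty":0.03,"tz":1.92,"spin":0,"grip":0}], force=25)

```text
t: 3.32
eef_pos: [501.7, 18.1, 63.2]
orientation: [180.0, -0.0, 88.4]
contact_force: [1.1, 1.8, -2.2]
opening: 10.0
```

The opening is 10 mm, which matches the sleeve, so the bar is gripped. Swinging it along the arc.

drive_tool(rows=[{"tx":0,"ty":0.01,"tz":-0.24,"spin":0,"grip":0},{"tx":0,"ty":0.05,"tz":-0.48,"spin":0,"grip":0},{"tx":0,"ty":0.11,"tz":-0.71,"spin":0,"grip":0},{"tx":0,"ty":0.19,"tz":-0.93,"spin":0,"grip":0},{"tx":0,"ty":0.29,"tz":-1.15,"spin":0,"grip":0},{"tx":0,"ty":0.42,"tz":-1.36,"spin":0,"grip":0},{"tx":0,"ty":0.56,"tz":-1.55,"spin":0,"grip":0},{"tx":0,"ty":0.56,"tz":-1.55,"spin":0,"grip":0}])

```text
t: 4.32
eef_pos: [519.3, 17.4, 110.3]
orientation: [179.9, 0.0, 88.4]
contact_force: [-1.9, -0.2, -2.2]
opening: 9.7
```

Run:
```python
from h import *
o=r.get_obs();print({k:np.round(v,2) for k,v in o.items() if k in('t','eef_pos','contact_force','opening')})
d=grab('scene');cv2.imwrite('pics/s1.png',cv2.resize(d['frame'][130:300,220:400],None,fx=3,fy=3,interpolation=cv2.INTER_CUBIC))
```

```text
{'t': np.float64(4.32), 'eef_pos': array([519.28,  17.4 , 110.35]), 'contact_force': array([-1.86, -0.2 , -2.17]), 'opening': np.float64(9.7)}
```

View pics/s1.png

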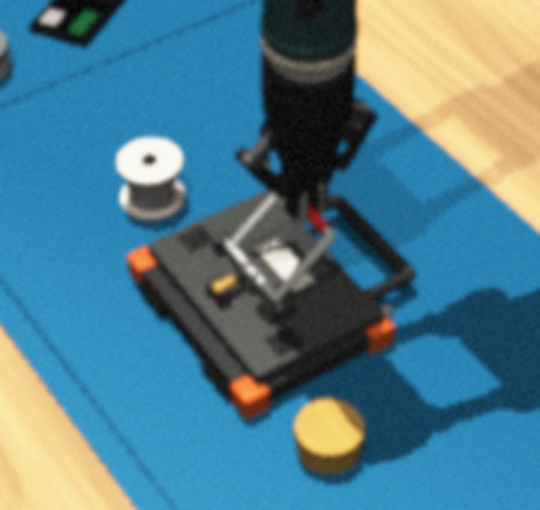

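The leg is held in the fingers at about 0.7 rad and the case is still flat. Continuing over to the stop.

drive_tool(rows=[{"tx":0,"ty":0.35,"tz":-0.33,"spin":0,"grip":0},{"tx":0,"ty":0.75,"tz":-0.59,"spin":0,"grip":0},{"tx":0,"ty":1.2,"tz":-0.76,"spin":0,"grip":0},{"tx":0,"ty":1.67,"tz":-0.84,"spin":0,"grip":0},{"tx":0,"ty":2.15,"tz":-0.83,"spin":0,"grip":0},{"tx":0,"ty":2.62,"tz":-0.72,"spin":0,"grip":0},{"tx":0,"ty":3.05,"tz":-0.52,"spin":0,"grip":0},{"tx":0,"ty":3.23,"tz":-0.4,"spin":0,"grip":0}])

```text
t: 5.38
eef_pos: [619.7, 14.7, 123.3]
orientation: [179.6, -0.0, 88.4]
contact_force: [3.5, 0.3, 6.0]
opening: 9.7
```

drive_tool(rows=[{"tx":0,"ty":0,"tz":0,"spin":0,"grip":0},{"tx":0,"ty":0,"tz":0,"spin":0,"grip":0.15},{"tx":0,"ty":0,"tz":0,"spin":0,"grip":0.3},{"tx":0,"ty":0,"tz":0,"spin":0,"grip":0.4},{"tx":0,"ty":0,"tz":0,"spin":0,"grip":0.4}])

```text
t: 6.0
eef_pos: [613.6, 14.7, 120.3]
orientation: [-179.8, 0.0, 88.4]
contact_force: [-0.3, 0.6, -0.0]
opening: 34.4
```

drive_tool(rows=[{"tx":0,"ty":0,"tz":-1.2,"spin":0,"grip":0.4},{"tx":0,"ty":0,"tz":-2.4,"spin":0,"grip":0.4},{"tx":0,"ty":-1.5,"tz":-2.4,"spin":0,"grip":0.4},{"tx":0,"ty":-3.0,"tz":-2.2,"spin":0,"grip":0.4},{"tx":0,"ty":-4.5,"tz":-1.4,"spin":0,"grip":0.4},{"tx":0,"ty":-5.65,"tz":0.2,"spin":0,"grip":0.4},{"tx":0,"ty":-5.65,"tz":0.8,"spin":0,"grip":0.4},{"tx":0,"ty":-5.65,"tz":0.8,"spin":0,"grip":0.4}])

```text
t: 7.0
eef_pos: [442.9, 19.5, 95.5]
orientation: [-179.7, 0.0, 88.4]
contact_force: [0.0, 0.2, 0.2]
opening: 34.5
```

drive_tool(rows=[{"tx":0,"ty":0,"tz":0,"spin":0,"grip":0.4}])

```text
t: 7.12
eef_pos: [446.8, 19.5, 98.5]
orientation: [179.9, -0.0, 88.4]
contact_force: [0.1, 1.4, 0.1]
opening: 34.3
```

Run:
```python
from h import *
o=r.get_obs();print({k:np.round(v,2) for k,v in o.items() if k in('t','eef_pos','orientation','opening')})
d=grab('wrist','w3.png')
for p in [(444.4,21,24),(502,19.4,53),(575,17.6,53),(619,14.7,111)]: print(w2p(d,p))
```

```text
{'t': np.float64(7.12), 'eef_pos': array([446.77,  19.47,  98.48]), 'orientation': array([179.91,  -0.  ,  88.38]), 'opening': np.float64(34.27)}
[316.63452738 217.81954705]
[411.1341013  234.00186938]
[531.57423737 233.57340274]
[729.03206995 290.93215379]
```

View pics/w3.png

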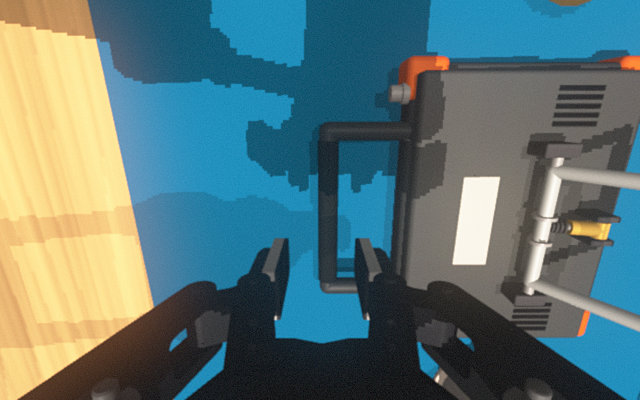

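The leg stays out and the scope has shifted a few mm. The handle grip is now at u≈328, v 135–285. Computing the correction.

Run:
```python
from h import *
d=grab('wrist')
for u,v in [(328,140),(328,208),(329,280)]: print(p2w(d,u,v,24).round(1))
print(p2w(d,544,216,53).round(1)); print(r.get_obs()['eef_pos'])
```

```text
[454.1  74.3  24. ]
[453.1  27.9  24. ]
[452.6 -28.6  24. ]
[581.4  28.5  53. ]
[447.38995701  19.45312161  98.96413997]
```

drive_tool(rows=[{"tx":0.08,"ty":0.19,"tz":0.6,"spin":0,"grip":0.4},{"tx":0.08,"ty":0.19,"tz":1.3,"spin":0,"grip":0.4},{"tx":0.08,"ty":0.19,"tz":2.0,"spin":0,"grip":0.4},{"tx":0.08,"ty":0.19,"tz":2.25,"spin":0,"grip":0.4},{"tx":0.08,"ty":0.19,"tz":2.25,"spin":0,"grip":0.2},{"tx":0.08,"ty":0.19,"tz":2.25,"spin":0,"grip":0},{"tx":0.08,"ty":0.19,"tz":2.25,"spin":0,"grip":0},{"tx":0.08,"ty":0.19,"tz":2.25,"spin":0,"grip":0}], force=35)

```text
t: 8.22
eef_pos: [452.0, 21.7, 30.6]
orientation: [179.9, 0.0, 88.4]
contact_force: [-0.8, 0.4, 1.2]
opening: 12.3
```

Run:
```python
import numpy as np
# foot-centre rolling, handle rel (200,13)
a=np.arctan2(13,200);R=np.hypot(200,13)
for ph in np.radians(np.arange(0,91,6)):
    x=-R*np.cos(ph+a)+6*ph; z=R*np.sin(ph+a)
    print(round(np.degrees(ph)),'ty',round((x+200)/30,2),'tz',round(-(z-13)/30,2))
```

```text
0 ty 0.0 tz -0.0
6 ty 0.1 tz -0.69
12 ty 0.28 tz -1.38
18 ty 0.52 tz -2.04
24 ty 0.84 tz -2.67
30 ty 1.21 tz -3.28
36 ty 1.65 tz -3.84
42 ty 2.15 tz -4.35
48 ty 2.7 tz -4.81
54 ty 3.29 tz -5.21
60 ty 3.92 tz -5.56
66 ty 4.58 tz -5.83
72 ty 5.27 tz -6.04
78 ty 5.98 tz -6.18
84 ty 6.69 tz -6.24
90 ty 7.41 tz -6.23
```

Handle gripped. Raising along the arc.

drive_tool(rows=[{"tx":0,"ty":0.04,"tz":-0.35,"spin":0,"grip":0},{"tx":0,"ty":0.1,"tz":-0.69,"spin":0,"grip":0},{"tx":0,"ty":0.18,"tz":-1.04,"spin":0,"grip":0},{"tx":0,"ty":0.28,"tz":-1.38,"spin":0,"grip":0},{"tx":0,"ty":0.4,"tz":-1.71,"spin":0,"grip":0},{"tx":0,"ty":0.52,"tz":-2.04,"spin":0,"grip":0},{"tx":0,"ty":0.68,"tz":-2.36,"spin":0,"grip":0},{"tx":0,"ty":0.84,"tz":-2.67,"spin":0,"grip":0}])

```text
t: 9.22
eef_pos: [476.7, 21.0, 110.6]
orientation: [-180.0, 0.0, 88.4]
contact_force: [-2.4, 0.1, -2.8]
opening: 12.0
```

drive_tool(rows=[{"tx":0,"ty":0.18,"tz":-0.31,"spin":0,"grip":0},{"tx":0,"ty":0.37,"tz":-0.61,"spin":0,"grip":0},{"tx":0,"ty":0.59,"tz":-0.9,"spin":0,"grip":0},{"tx":0,"ty":0.81,"tz":-1.17,"spin":0,"grip":0},{"tx":0,"ty":1.06,"tz":-1.43,"spin":0,"grip":0},{"tx":0,"ty":1.31,"tz":-1.68,"spin":0,"grip":0},{"tx":0,"ty":1.58,"tz":-1.92,"spin":0,"grip":0},{"tx":0,"ty":1.86,"tz":-2.14,"spin":0,"grip":0}])

```text
t: 10.22
eef_pos: [532.7, 19.5, 175.2]
orientation: [-180.0, -0.0, 88.4]
contact_force: [-5.2, 0.5, 2.6]
opening: 12.5
```

Run:
```python
from h import *
o=r.get_obs();print({k:np.round(v,2) for k,v in o.items() if k in('t','eef_pos','contact_force','opening')})
d=grab('scene');cv2.imwrite('pics/s2.png',cv2.resize(d['frame'][110:300,200:400],None,fx=3,fy=3,interpolation=cv2.INTER_CUBIC))
```

```text
{'t': np.float64(10.22), 'eef_pos': array([532.75,  19.46, 175.24]), 'contact_force': array([-5.23,  0.49,  2.61]), 'opening': np.float64(12.49)}
```

View pics/s2.png

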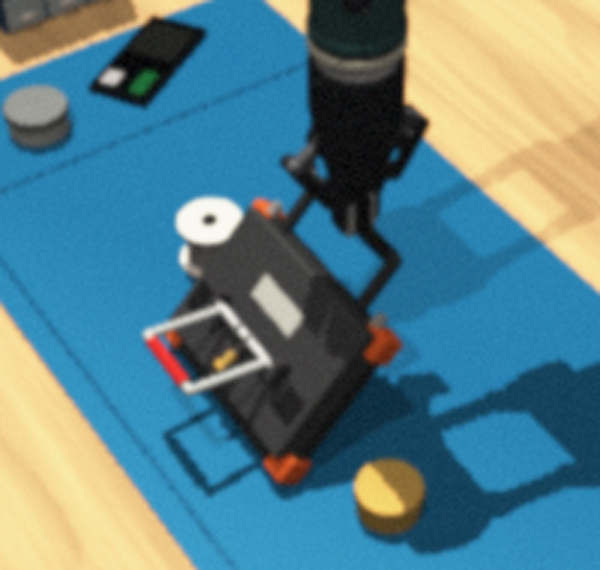

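The scope is at about 48° on its feet with the leg clear. Continuing.

drive_tool(rows=[{"tx":0,"ty":0.29,"tz":-0.19,"spin":0,"grip":0},{"tx":0,"ty":0.59,"tz":-0.38,"spin":0,"grip":0},{"tx":0,"ty":0.9,"tz":-0.55,"spin":0,"grip":0},{"tx":0,"ty":1.22,"tz":-0.71,"spin":0,"grip":0},{"tx":0,"ty":1.55,"tz":-0.85,"spin":0,"grip":0},{"tx":0,"ty":1.88,"tz":-0.97,"spin":0,"grip":0},{"tx":0,"ty":2.22,"tz":-1.07,"spin":0,"grip":0},{"tx":0,"ty":2.57,"tz":-1.16,"spin":0,"grip":0}])

```text
t: 11.28
eef_pos: [611.8, 17.3, 212.2]
orientation: [179.7, -0.0, 88.4]
contact_force: [-3.9, -0.0, 9.4]
opening: 12.2
```

drive_tool(rows=[{"tx":0,"ty":0,"tz":0,"spin":0,"grip":0}])

```text
t: 11.4
eef_pos: [612.6, 17.3, 212.4]
orientation: [179.6, -0.0, 88.4]
contact_force: [-3.5, 1.1, 8.3]
opening: 12.6
```

drive_tool(rows=[{"tx":0,"ty":0.25,"tz":-0.06,"spin":0,"grip":0},{"tx":0,"ty":0.5,"tz":-0.11,"spin":0,"grip":0},{"tx":0,"ty":0.75,"tz":-0.16,"spin":0,"grip":0},{"tx":0,"ty":1.0,"tz":-0.2,"spin":0,"grip":0},{"tx":0,"ty":1.2,"tz":-0.22,"spin":0,"grip":0},{"tx":0,"ty":1.4,"tz":-0.23,"spin":0,"grip":0},{"tx":0,"ty":1.4,"tz":-0.23,"spin":0,"grip":0}])

```text
t: 12.28
eef_pos: [653.7, 16.1, 217.6]
orientation: [179.7, -0.0, 88.4]
contact_force: [-1.0, 0.4, 6.4]
opening: 12.3
```

```bash
cat > ov.py <<'E'
from h import *
import sys
o=r.get_obs();print({k:np.round(v,2) for k,v in o.items() if k in('t','eef_pos','contact_force','opening')})
d=grab('scene');g=grab('top');import pickle;pickle.dump((d,g,o),open(sys.argv[1]+'.pkl','wb'))
cv2.imwrite('pics/'+sys.argv[1]+'.png',cv2.resize(d['frame'][110:280,190:380],None,fx=4,fy=3.5,interpolation=cv2.INTER_CUBIC))
E
python3 ov.py s3
```

```text
{'t': np.float64(12.28), 'eef_pos': array([653.7 ,  16.14, 217.59]), 'contact_force': array([-1.04,  0.41,  6.37]), 'opening': np.float64(12.26)}
```

View pics/s3.png

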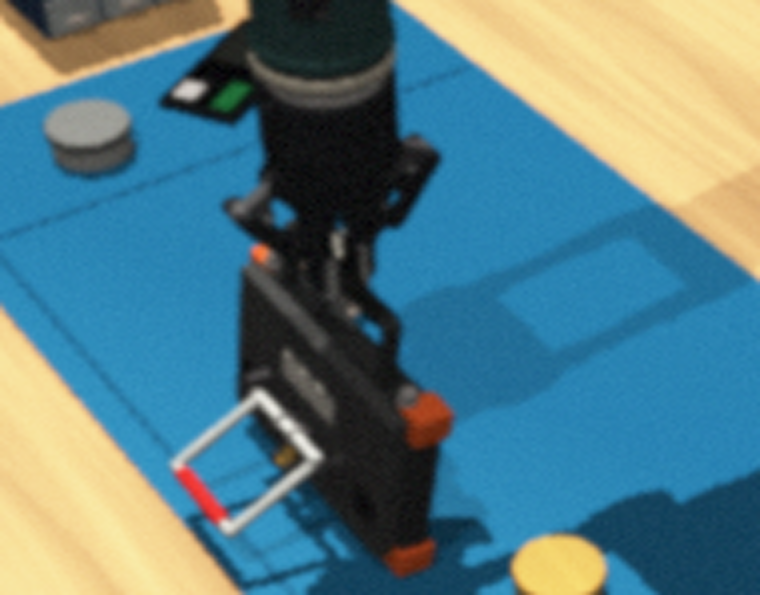

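The scope is near upright, with the leg out and clear of the mat. I'll fit the tilt from the sleeve, hinge and near bumpers, crop pixels (201,495), (288,428), (427,420) and (410,557).

```bash
cat > fit.py <<'E'
from h import *
from scipy.optimize import least_squares
def fit(d,obs,barz=None):
    w=np.array([np.cos(np.radians(-1.6)),np.sin(np.radians(-1.6)),0]);up=np.array([0,0,1.]);u=np.cross(up,w)
    P=np.array([o[0] for o in obs]);px=np.array([[190+(o[1][0]+.5)/4-.5,110+(o[1][1]+.5)/3.5-.5] for o in obs])
    def W(p,q):
        ph=p[0];xd=-w*np.cos(ph)+up*np.sin(ph);zd=w*np.sin(ph)+up*np.cos(ph)
        return np.array([p[1],p[2],9])+(q[0]+75)*xd-q[1]*u+(q[2]-8)*zd
    f=lambda p:np.concatenate([w2p(d,W(p,q))-x for q,x in zip(P,px)])
    s=least_squares(f,[1.5,652,15]);print('ph',np.degrees(s.x[0]),'foot',s.x[1:],'res',s.fun.round(1));print('handle',W(s.x,(125,0,21)).round(1))
if __name__=='__main__':
    import pickle
    d,g,o=pickle.load(open('s3.pkl','rb'))
    ob=[((-47.4,0,108.2),(201,495)),((-5,0,50),(288,428)),((68,-92,21),(427,420)),((-68,-92,21),(410,557))]
    fit(d,ob);fit(d,ob[:2]);fit(d,ob[:2]+ob[3:])
    cv2.imwrite('pics/t3.png',cv2.resize(g['frame'][150:260,230:390],None,fx=4,fy=4,interpolation=cv2.INTER_CUBIC))
E
python3 fit.py
```

```text
ph 81.81725069658953 foot [663.69860192  15.01641154] res [ 1.6 -0.   1.4 -0.5 -1.   0.2 -2.   0.5]
handle [648.1  15.5 208.8]
ph 80.5045286947045 foot [669.05278184  14.71495252] res [-0.1  0.1  0.1 -0.2]
handle [648.9  15.3 208.4]
ph 85.23083040077036 foot [661.14559197  12.65529025] res [ 1.5  0.8  0.3 -0.3 -1.8 -0.3]
handle [657.5  12.8 209.4]
```

The fit gives about 82–85° tilt. I need about 20 mm more forward for upright.

drive_tool(rows=[{"tx":0,"ty":0.15,"tz":0,"spin":0,"grip":0},{"tx":0,"ty":0.3,"tz":0,"spin":0,"grip":0},{"tx":0,"ty":0.45,"tz":0,"spin":0,"grip":0},{"tx":0,"ty":0.6,"tz":0,"spin":0,"grip":0},{"tx":0,"ty":0.68,"tz":0,"spin":0,"grip":0},{"tx":0,"ty":0.68,"tz":0,"spin":0,"grip":0},{"tx":0,"ty":0.68,"tz":0,"spin":0,"grip":0}])

```text
t: 13.25
eef_pos: [673.5, 15.6, 217.4]
orientation: [179.8, -0.0, 88.4]
contact_force: [-1.3, 1.5, 6.0]
opening: 12.3
```

```bash
python3 ov.py s4
```

```text
{'t': np.float64(13.25), 'eef_pos': array([673.47,  15.59, 217.4 ]), 'contact_force': array([-1.26,  1.45,  5.96]), 'opening': np.float64(12.31)}
```

View pics/s4.png

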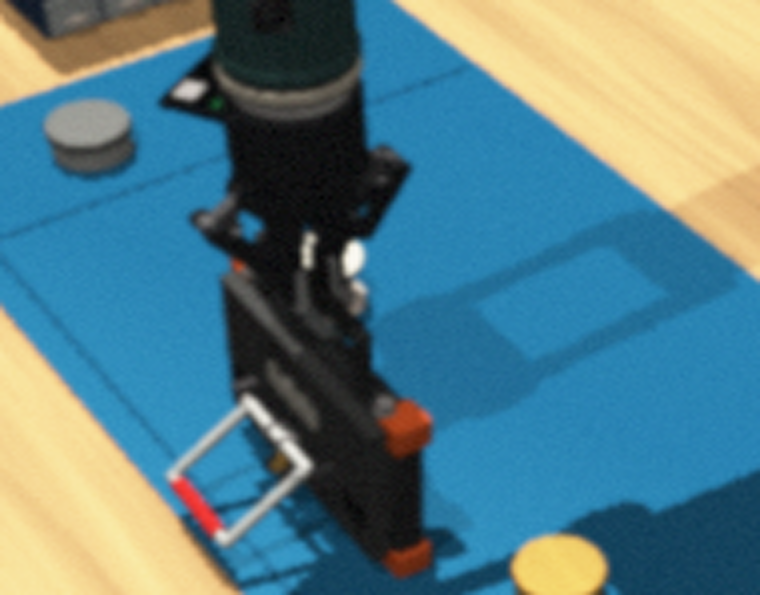

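```bash
cat >> fit.py <<'E'
    d,g,o=pickle.load(open('s4.pkl','rb'))
    print('s4');ob=[((-47.4,0,108.2),(196,508)),((-5,0,50),(279,433)),((68,-92,21),(405,430)),((-68,-92,21),(407,557))]
    fit(d,ob);fit(d,ob[2:]);fit(d,ob[:2]+ob[3:])
    # bumper outer corner line: expected crop-u difference top-bottom vs ph
    w=np.array([.9996,-.028,0]);up=np.array([0,0,1.])
    for ph in (84,86,88,90,92,94):
        a=np.radians(ph);xd=-w*np.cos(a)+up*np.sin(a);b=np.array([675,107,16.])
        print(ph,((w2p(d,b+136*xd)-w2p(d,b))*[4,3.5]).round(1))
E
python3 fit.py
```

```text
ph 81.81725069658953 foot [663.69860192  15.01641154] res [ 1.6 -0.   1.4 -0.5 -1.   0.2 -2.   0.5]
handle [648.1  15.5 208.8]
ph 80.5045286947045 foot [669.05278184  14.71495252] res [-0.1  0.1  0.1 -0.2]
handle [648.9  15.3 208.4]
ph 85.23083040077036 foot [661.14559197  12.65529025] res [ 1.5  0.8  0.3 -0.3 -1.8 -0.3]
handle [657.5  12.8 209.4]
s4
ph 87.42516590745136 foot [664.09393133  14.62284649] res [ 1.7 -0.7  1.   0.1 -1.  -0.1 -1.7  0.9]
handle [668.1  14.5 209.4]
ph 88.71516978547017 foot [659.00227952  15.37554361] res [-0.1 -0.3  0.1  0.3]
handle [667.5  15.1 209.2]
ph 90.73152311292223 foot [661.64672361  11.84114592] res [ 1.7 -0.1 -0.1  0.3 -1.6 -0. ]
handle [677.2  11.4 208.8]
84 [  13.6 -135.1]
86 [   6.6 -132.5]
88 [  -0.5 -129.8]
90 [  -7.6 -126.8]
92 [ -14.8 -123.7]
94 [ -21.9 -120.5]
```

The bumper line suggests about 88–89°, while the other cues give 87–91°. I'll cross-check with the wrist camera (leg and hinge relative to the grip) and use a top crop to check the neighbours.

Run:
```python
from h import *
import pickle
d=grab('wrist');g=grab('top');o=r.get_obs();pickle.dump((d,g,o),open('w5.pkl','wb'))
t=cv2.resize(g['frame'][160:230,240:380],None,fx=2.8,fy=2.8,interpolation=cv2.INTER_CUBIC)
c=np.zeros((596,640,3),np.uint8);c[:400]=d['frame'];c[400:,:392]=t;cv2.imwrite('pics/w5.png',c)
w=np.array([.9996,-.028,0]);up=np.array([0,0,1.]);u=np.cross(up,w)
b=np.array([o['eef_pos'][0],o['eef_pos'][1],209])
for ph in (84,86,88,90,92,94):
    a=np.radians(ph);xd=-w*np.cos(a)+up*np.sin(a);zd=w*np.sin(a)+up*np.cos(a)
    f=lambda x,y,z:w2p(d,b+(x-125)*xd+y*u+(z-21)*zd).round(1).tolist()
    print(ph,'bar',f(-47.4,0,108.2),'barL',f(-47.4,28,108.2),'hingeL',f(-5,40,50),'handleL',f(125,45,21),'backtop',f(75,80,38),'facetop',f(75,80,4))
```

```text
84 bar [423.3, 186.9] barL [426.1, 159.3] hingeL [369.3, 151.7] handleL [319.7, 176.0] backtop [358.7, 98.1] facetop [299.5, 98.4]
86 bar [416.6, 186.1] barL [419.1, 158.8] hingeL [363.9, 151.5] handleL [319.7, 176.0] backtop [355.6, 98.2] facetop [296.3, 98.3]
88 bar [409.9, 185.3] barL [412.3, 158.3] hingeL [358.5, 151.3] handleL [319.7, 176.0] backtop [352.5, 98.2] facetop [293.2, 98.3]
90 bar [403.4, 184.6] barL [405.5, 157.8] hingeL [353.2, 151.1] handleL [319.7, 176.0] backtop [349.3, 98.3] facetop [290.0, 98.2]
92 bar [396.9, 183.9] barL [398.8, 157.4] hingeL [347.8, 151.0] handleL [319.7, 176.0] backtop [346.2, 98.3] facetop [286.9, 98.2]
94 bar [390.4, 183.4] barL [392.2, 157.0] hingeL [342.5, 150.9] handleL [319.7, 176.0] backtop [343.0, 98.4] facetop [283.8, 98.1]
```

View pics/w5.png

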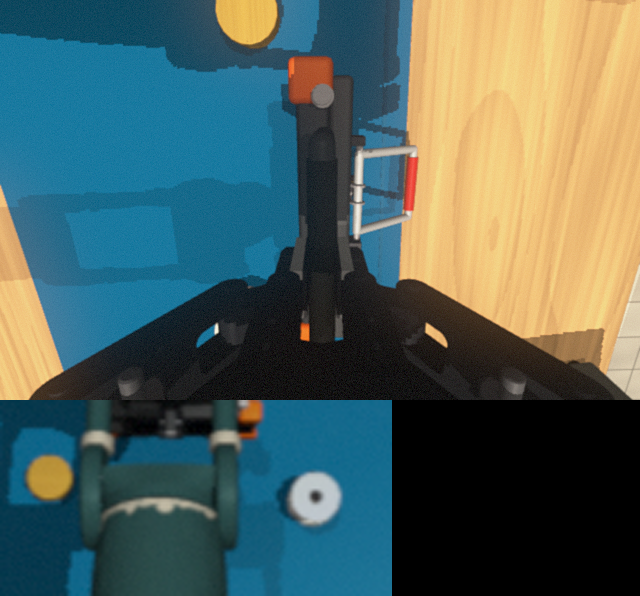

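The tin and spool are undisturbed. The sleeve at u≈411, hinge at u≈359 and handle at u≈322 give about 88.5°, matching the bumper line. I'll go 5 mm further and firm up the grip.

drive_tool(rows=[{"tx":0,"ty":0.06,"tz":0,"spin":0,"grip":0},{"tx":0,"ty":0.12,"tz":0,"spin":0,"grip":0},{"tx":0,"ty":0.17,"tz":0,"spin":0,"grip":0},{"tx":0,"ty":0.17,"tz":0,"spin":0,"grip":0},{"tx":0,"ty":0.17,"tz":0,"spin":0,"grip":0},{"tx":0,"ty":0.17,"tz":0,"spin":0,"grip":0},{"tx":0,"ty":0.17,"tz":0,"spin":0,"grip":0},{"tx":0,"ty":0.17,"tz":0,"spin":0,"grip":0}], force=50)

```text
t: 14.45
eef_pos: [678.1, 15.5, 217.3]
orientation: [179.8, -0.0, 88.4]
contact_force: [-1.0, 0.6, 6.6]
opening: 11.8
```

Run:
```python
from h import *
o=r.get_obs();print({k:np.round(v,2) for k,v in o.items() if k in('t','eef_pos','contact_force','opening')})
d=grab('wrist')
c=np.zeros((500,800,3),np.uint8);c[:]=cv2.resize(d['frame'][40:240,260:460],(800,500),interpolation=cv2.INTER_CUBIC);cv2.imwrite('pics/w6.png',c)
s=grab('scene');cv2.imwrite('pics/s6.png',s['frame'])
f=d['frame'].astype(int);m=(f[...,2]>110)&(f[...,1]<50)&(f[...,0]<50);m[:120]=0;m[240:]=0;v,u=np.nonzero(m);print(len(u),u.mean(),v.mean())
import pickle;f=pickle.load(open('w5.pkl','rb'))[0]['frame'].astype(int);m=(f[...,2]>110)&(f[...,1]<50)&(f[...,0]<50);m[:120]=0;m[240:]=0;v,u=np.nonzero(m);print('prev',len(u),u.mean(),v.mean())
```

```text
{'t': np.float64(14.45), 'eef_pos': array([678.09,  15.46, 217.27]), 'contact_force': array([-1.  ,  0.59,  6.65]), 'opening': np.float64(11.84)}
0 nan nan
prev 1 405.0 200.0<stdin>:6: RuntimeWarning: Mean of empty slice.
  ret = ret.dtype.type(ret / rcount)
```

View pics/w6.png

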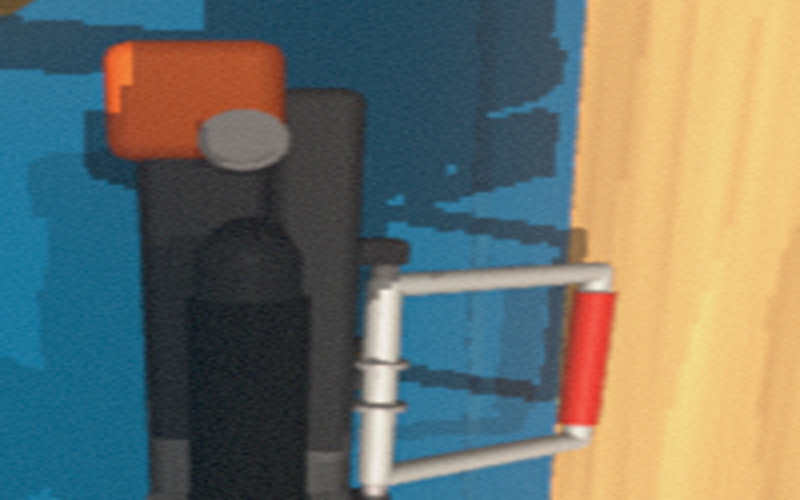

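In this view the sleeve is at u≈407, the hinge at u≈356 and the handle at u≈322.5, which gives about 89.7°, so it is upright. Handing in.

```bash
python3 -c "
from workcell import r
print(r.finish_job())"
```

```text
the job is handed in; nothing more can be done
None
```

The oscilloscope is standing upright on its feet, with the gripper still holding the carry handle and the leg fully out and off the mat. I handed the job in at about 14.5 s of the 54 s allowed.

- **Leg:** I gripped the red sleeve and swung it along its arc to the end. It stayed out after I let go. This nudged the scope about 7–9 mm away from the robot, so I re-measured the handle before gripping it.
- **Upright:** The last wrist picture puts the tilt at about 89.6–89.8°, measured from the leg and hinge relative to the grip. At the pose before the last 5 mm move, the wrist view and the near bumpers' edge agreed on about 88.5°. The rougher fits to the scene camera spread over 87–91°.
- **Hold:** The grip is at 50 N with the opening at 11.8 mm on the 14 mm bar. The arm presses down lightly, about 6.6 N at the wrist.
- **Other things:** In the last views the flux tin, spool and paste tin looked undisturbed. The arm partly hid the phone. The cleaner, parts box and screwdriver were not in those crops, but the arm only passed high over that side.

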